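# Check the stall scale with the large weight

### The arm

A 6-joint arm with a two-finger parallel gripper is mounted at the origin on the work surface. World frame = base frame: x ahead of the robot, y to its left, z up, the work surface at z = 0. Lengths are in mm, angles in rad, forces in N, time in s.
With the tool pointing down it reaches from about 325 to 875 mm from the base axis. Payload 4.4 kg.
Tool frame: the origin (TCP) lies between the finger pads; the fingertips stand 22 mm ahead of it and the grasp point (between the pads) lies 3 mm ahead of it (tip_extent is the distance from the TCP to the fingertips, in mm); z points along the fingers, y is the direction in which the jaws open and shut (so a half turn about z gives the same grasp; the last joint's range is limited). The gripper opens to 85 mm and grips with 20 to 120 N. Pads are 22 mm wide; open, the fingers measure 114 mm over their backs; the gripper's body (76 mm by 85 mm) begins 54 mm behind the grasp point. The pads swing forward as they close: fully open they stand 13 mm farther back than shut.
Start: joints at [-1.488, 0.207, 1.542, -0, 1.393, -0.15], TCP at [133.201, -559.361, 253.282] pointing down, gripper open.
Joint ranges: [-2.73, 2.73], [-0.86, 2.22], [0.23, 2.46], [-1.11, 4.25], [0.08, 2.63], [-2.82, 2.82]. Speed limits (rad/s): [2.79, 2.79, 3.14, 3.14, 3.14, 3.14].

### API

Orientations are given as a unit quaternion [x, y, z, w].
In Python, from cell import get_state, snapshot, job_done, tip_extent gives the robot as it stands.
- The arm moves only by the tool jog_arm, never from a script. Its argument "deltas" is a list of rows, each a list of 6 numbers: the shift along the tool's x, y, z in m, then the turn, a rotation vector about the tool's x, y, z in rad. A call has 1 to 8 rows; each row is the pose to reach, as a shift and turn from the pose commanded when the call began, along the tool's axes at that moment; what a row does not reach only later rows make up. A row lasts 1/8 s, in which the tool goes at most 62.5 mm and 10.7 degrees, less where a joint would pass 70% of its speed; a pose out of reach is approached as far as the arm can. A call with a gripper value outside its range is refused whole. "jaw" is the finger opening in m, from 0 to 0.0854, set as the call begins (left out, the last holds). The fingers move at their own pace and stop on an object; "force" is the grip in N (left out, the last holds). Time passes only in rows, so rows that repeat a pose let the fingers close. It gives the time, the measured TCP pose, the force and the opening at its end, in the units of the state.
- get_state(): the state, without advancing time (a new reading comes with each control period).
- snapshot(name): name is "scene" or "top" or "wrist"; returns a dict with "frame" (480x640x3 uint8, red, green, blue), "fx", "fy", "cx", "cy" (pixels), "T" (4x4, takes a point from camera to world coordinates). Camera axes: x right, y down, z forward; pixel columns grow to the right and rows downward; lengths in mm; the calibration is good to about 2 mm. A picture is of the moment at which its call begins. There is no depth.
- job_done(): hands the job in, once; it reports no verdict.
The state is a dict: "t": time; "q": joint angles; "joint_velocities": joint speeds; "joint_efforts": joint torques, N m; "tool_pos": TCP position; "tcp_rot": TCP orientation; "ft_force": force on the tool from outside, world axes, zero at the start; "ft_torque": the same for the moment, N m; "width": finger opening in mm.
Only numpy, scipy, OpenCV 4.12 (cv2) and the standard library are available. Lean on these libraries where they do the work, as an engineer would, in place of code of your own. Each camera call takes 0.05 s, during which the arm holds its last target.

### The job

Check the mineral stall's scale before selling: with its pan still empty, turn the selector knob clockwise until its white pointer line points at the long middle mark, and let go of it. Then take the largest of the three steel check weights and set it down gently, upright and centred inside the ring printed on the pan, and let go. Leave the other two weights and the minerals where they are.

Things in the scene. Friction and masses are not known exactly. Their poses are not given: they have to be found in the camera images.
- scale: Light grey table scale, fixed: housing 170 (x) by 300 (y) mm, top face 50 mm above the table. Origin: centre of its underside; z up; display on its -x side. Pan centre at x, y = (0, +60) mm, selector axis at (0, -90) mm. Round the selector, from 33 mm off its axis, lie three black marks: short left, long (22 mm) middle, straight along the scale's +x, and short right.
- pan_center (a point): Centre of the top face of the scale's round steel pan (radius 60 mm, 4 mm thick, top face 78 mm above the table when empty, nothing above it). A black ring of 27 mm radius is printed about this point. The pan is sprung and sinks straight down about 5.4 mm under the large weight; z up.
- pan (a joint): How far the pan has sunk, m: 0 when empty, about 0.0054 under the large weight, stop at 0.016. Spring rate 900 N/m.
- selector_grip (a point): On the selector's axis, mid-height of its grip bar, 70 mm above the table. Black selector: disc of radius 24 mm, top 56 mm above the table, with an upright grip bar 44 mm long, 12 mm wide, from 56 to 82 mm above the table. The point's x axis points along the bar to the end with the white pointer line; z up.
- selector (a joint): Angle of the selector, rad, growing clockwise as seen from above: 0 at the left short mark, 1.4 at the long middle mark, 2.8 at the right short mark. It is stiff and stays where it is left.
- pad: Black rubber pad the weights stand on, 90 mm (x) by 250 mm (y), 6 mm thick, fixed. Origin: centre of the underside; z up.
- weight_large: Largest steel check weight, 0.5 kg, upright: cylinder of radius 19 mm up to 46 mm, then a narrow neck (radius 9 mm, 50 to 55 mm), then a round head of radius 13.5 mm from 59 mm to the top at 72 mm. Origin: centre of its underside; z along its axis, up.
- weight_medium: Middle check weight of the same shape, 0.2 kg, radius 14 mm, 55 mm tall. Origin: centre of its underside. To be left alone.
- weight_small: Smallest check weight of the same shape, 0.1 kg, radius 11 mm, 44 mm tall. Origin: centre of its underside. To be left alone.
- mineral_lump: Rough brown mineral lump, about 70 mm wide and 40 mm tall, loose on the table. Origin: centre of its underside. To be left alone.
- crystal_cluster: Pale crystal cluster on a round grey base of radius 32 mm, about 50 mm tall, loose on the table. Origin: centre of its underside. To be left alone.
There are look-alikes about, which are no part of the job. What is shaped like the weight_large but red or yellow is not meant.

How it is judged:
By the outcome, as a careful person would: the job done as asked, in the order asked, and still so for the second after the job is handed in, with the robot touching nothing.
It also fails if it takes over 51 s, if anything falls off the work surface, if the arm or the gripper's body presses on something with over 40 N, if the wrist force passes 120 N, or if a joint passes its speed limit or range.

## Working session

There is one attempt and no reset: what is moved stays moved. The work goes in short steps, Python scripts to look and compute and a tool call to move; the robot and the scene stay as the last step left them, time stands still between calls to the robot, and variables do not carry over. Pictures are saved under pics/ and viewed, and the job is handed in when it is done.

Besides the shell and the picture viewer there is one more tool, called after "Emit:" as name(argument=value, ...) on one line, values as JSON. jog_arm: Moves the arm, as the interface text tells. Its arguments: {"type":"object","properties":{"deltas":{"type":"array","items":{"type":"array","items":{"type":"number"}}},"jaw":{"type":"number"},"force":{"type":"number"}},"required":["deltas"]}

```bash
mkdir -p pics; ls
python3 - <<'E'
from cell import *
import cv2
s=get_state();print(s)
for n in("scene","top","wrist"):
    d=snapshot(n);cv2.imwrite(f"pics/{n}0.png",d["frame"][:,:,::-1]);print(n,d["fx"],d["fy"],d["cx"],d["cy"],d["T"])
E
```

```text
pics
{'t': 0.0, 'q': array([-1.48748940e+00,  2.07432249e-01,  1.54297447e+00,  2.78909994e-06,
        1.39350667e+00, -1.50469161e-01]), 'joint_velocities': array([-0.00046198,  0.0010855 ,  0.00082672, -0.00092326, -0.00091929,
       -0.00112499]), 'joint_efforts': array([-8.40635312e-04, -3.83038831e+01, -2.91594189e+01, -3.14875497e-04,
        1.05731413e-02, -2.21946902e-05]), 'tool_pos': array([ 133.14688563, -558.6346167 ,  252.10902803]), 'tcp_rot': array([ 9.93175727e-01,  1.16621732e-01,  4.03307407e-05, -1.15966712e-03]), 'ft_force': array([ 0.02841221, -0.06756137, -1.01901002]), 'ft_torque': array([ 0.02865854, -0.03088638,  0.02898285]), 'width': 85.17140263967346}
scene 465.90288125802294 465.90288125802294 319.634779142986 239.4088392942631 [[ 8.94879609e-01  2.57173754e-01 -3.64763137e-01  9.51193556e+02]
 [ 4.46049381e-01 -5.43152148e-01  7.11354830e-01 -5.48940089e+02]
 [-1.51800894e-02 -7.99279303e-01 -6.00767975e-01  5.36956991e+02]
 [ 0.00000000e+00  0.00000000e+00  0.00000000e+00  1.00000000e+00]]
top 554.7473201087729 554.7473201087729 310.9396756157784 233.74117163374586 [[-2.71858789e-02 -9.90053163e-01  1.38042245e-01  5.17522656e+02]
 [-9.99115830e-01  2.24812649e-02 -3.55267658e-02  1.60640767e+01]
 [ 3.20700226e-02 -1.38886019e-01 -9.89788961e-01  1.04363615e+03]
 [ 0.00000000e+00  0.00000000e+00  0.00000000e+00  1.00000000e+00]]
wrist 381.12253599285197 381.12253599285197 322.4393766770305 236.72726087980178 [[ 2.31981951e-01 -9.28421962e-01 -2.90201714e-01  2.06150190e+02]
 [-9.72717388e-01 -2.22120020e-01 -6.69595386e-02 -5.41980000e+02]
 [-2.29290432e-03  2.97817658e-01 -9.54620021e-01  3.72873736e+02]
 [ 0.00000000e+00  0.00000000e+00  0.00000000e+00  1.00000000e+00]]
```

View pics/scene0.png

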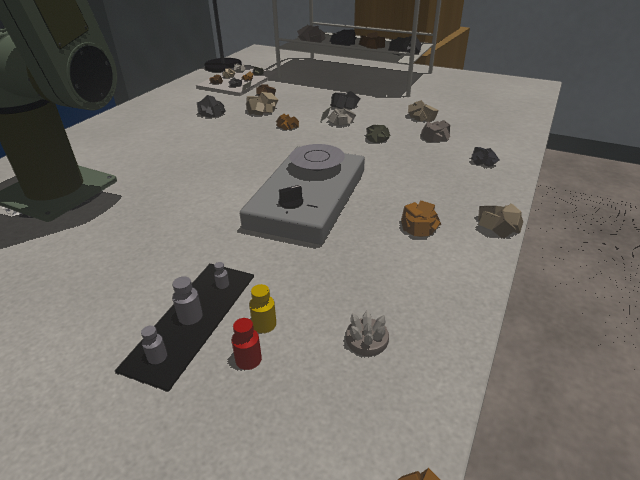

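View pics/top0.png

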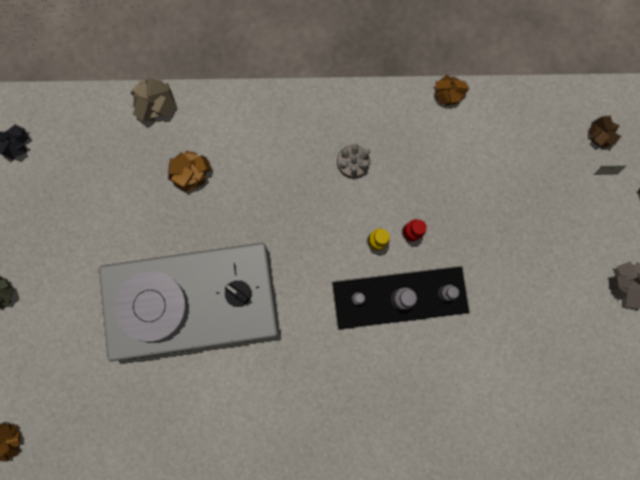

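The top view shows the grey weights on the black pad. Candidates for the large weight are grey (405,298), medium (451,292), small (358,298), red (415,230) and yellow (380,239). I choose the grey one at (405,298) as the largest. The selector is at (238,292) and the ring at (150,305). Next is a close crop.

Run:
```python
import cv2,numpy as np
t=cv2.imread("pics/top0.png")
a=cv2.resize(t[255:345,330:475],None,fx=5,fy=5,interpolation=cv2.INTER_CUBIC)
b=cv2.resize(t[240:320,195:280],None,fx=7,fy=7,interpolation=cv2.INTER_CUBIC)
cv2.imwrite("pics/cropw.png",a);cv2.imwrite("pics/cropk.png",b)
s=cv2.imread("pics/scene0.png")
cv2.imwrite("pics/crops.png",np.vstack([cv2.resize(s[175:225,260:360],None,fx=6,fy=6,interpolation=cv2.INTER_CUBIC),cv2.resize(s[255:385,110:290],None,fx=3.3333,fy=2.3,interpolation=cv2.INTER_CUBIC)[:, :600]]))
```

```text
(no output)
```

View pics/cropw.png

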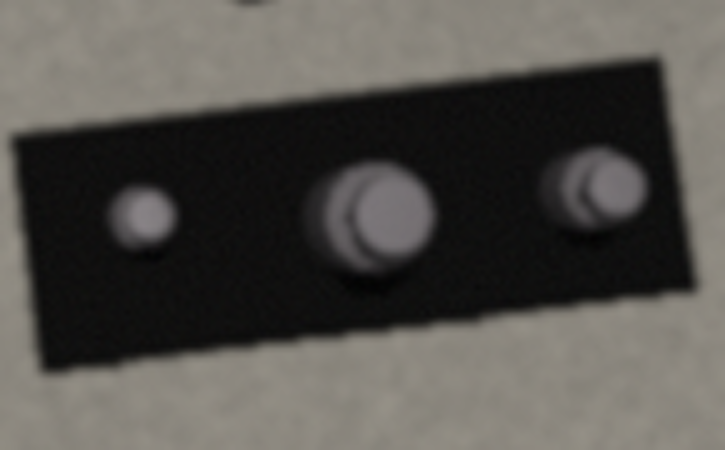

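View pics/cropk.png

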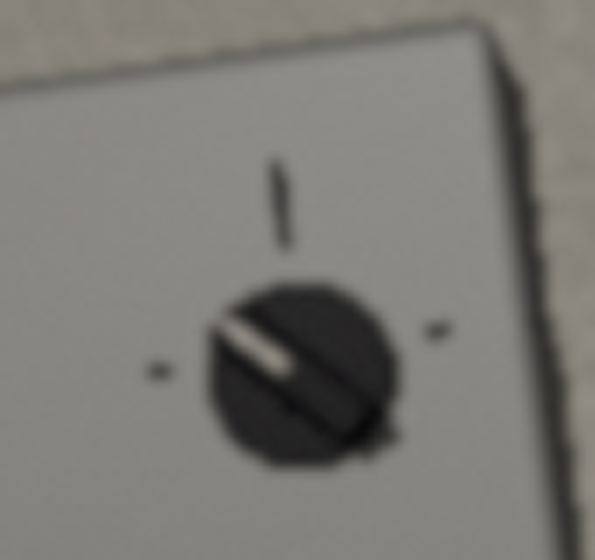

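View pics/crops.png

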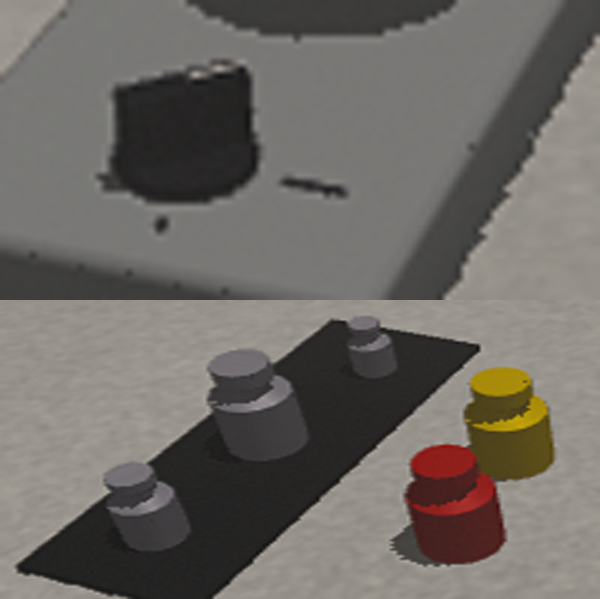

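View pics/wrist0.png

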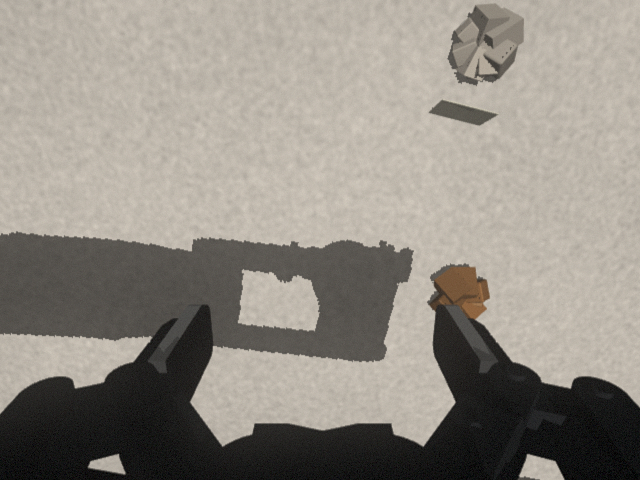

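The crop confirms that the middle grey weight is the largest and is upright. The pointer line lies up-left, between the left mark and the long mark. Next I measure.

```bash
cat > h.py <<'E'
import numpy as np,cv2
from cell import *
from scipy.spatial.transform import Rotation as R
def ray(d,u,v,z):
    T=d["T"];r=T[:3,:3]@np.array([(u-d["cx"])/d["fx"],(v-d["cy"])/d["fy"],1]);o=T[:3,3]
    return o+r*(z-o[2])/r[2]
def px(d,p):
    T=d["T"];c=T[:3,:3].T@(np.array(p)-T[:3,3]);return np.array([d["fx"]*c[0]/c[2]+d["cx"],d["fy"]*c[1]/c[2]+d["cy"]])
def fit(d,mask,z):
    c=max(cv2.findContours(mask.astype(np.uint8),0,1)[0],key=cv2.contourArea)
    pts=np.array([ray(d,u,v,z)[:2] for u,v in c[:,0]]);(x,y),w,a=cv2.minAreaRect(pts.astype(np.float32));return x,y,w,a,len(pts)
E
python3 - <<'E'
from h import *
d=snapshot("top");f=d["frame"].astype(int);g=f.mean(2)
c=lambda x,y,x0,y0,k:((x+.5)/k+x0-.5,(y+.5)/k+y0-.5)
k=ray(d,*c(303,375,195,240,7),56);print("knob",k)
p1=ray(d,*c(228,322,195,240,7),82);p2=ray(d,*c(288,370,195,240,7),82);v=p1-p2
m1=ray(d,*c(286,245,195,240,7),50);m2=ray(d,*c(276,160,195,240,7),50);w=m2-m1
L=ray(d,*c(158,371,195,240,7),50);Rr=ray(d,*c(438,331,195,240,7),50);print("L,R",L,Rr,"m",m1,m2)
for n,a in(("ptr",v),("mark",w),("knob->mark",m2-k),("L->R",Rr-L),("k->L",L-k)):print(n,np.degrees(np.arctan2(a[1],a[0])),np.hypot(a[0],a[1]))
# scale corners approx, pan & ring
def hull(m):pass
mm=np.zeros(g.shape,bool);mm[285:325,130:170]=1
ring=(g<90)&mm; print("ring",fit(d,ring,78), ray(d,150,305,78))
# pad
mm=np.zeros(g.shape,bool);mm[260:335,325:475]=1
print("pad",fit(d,cv2.morphologyEx(((g<50)&mm).astype(np.uint8),cv2.MORPH_CLOSE,np.ones((3,3))),6))
wl=ray(d,*c(394,216,330,255,5),78);print("wl head",wl)
print("wm",ray(d,*c(615,187,330,255,5),61),"ws",ray(d,*c(151,214,330,255,5),50))
# scale top edge pixels
for u,v in ((101,266),(265,244),(275,335),(108,358)):print(ray(d,u,v,50)[:2])
E
```

```text
knob [552.38262678 112.49358705  56.        ]
L,R [554.55988291 149.66009308  50.        ] [562.83282675  78.78656518  50.        ] m [585.65945266 117.0975462   50.        ] [607.43298119 119.46056243  50.        ]
ptr 50.26848137769264 18.966383922956005
mark 6.193898783636382 21.90137872328552
knob->mark 7.212803406102853 55.48946086008343
L->R -83.34209312934516 71.35473744928518
k->L 86.64737977795497 37.230224471270205
ring (508.15887451171875, 256.58251953125, (0.0, 0.0), 0.0, 1) [535.33080872 260.30724298  78.        ]
pad (538.52587890625, -185.25213623046875, (87.01625061035156, 245.70846557617188), 5.41526460647583, 345)
wl head [ 535.80908813 -185.19331723   78.        ]
wm [ 544.27970382 -268.314896     61.        ] ws [ 539.35545716 -103.76433378   50.        ]
[606.81048265 354.37973409]
[639.3385532  63.6258142]
[477.55877164  48.59714111]
[446.53232232 338.42251743]
```

Run:
```python
import cv2
t=cv2.imread("pics/top0.png")
cv2.imwrite("pics/cropp.png",cv2.resize(t[235:370,90:285],None,fx=4,fy=4,interpolation=cv2.INTER_CUBIC))
```

```text
(no output)
```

View pics/cropp.png

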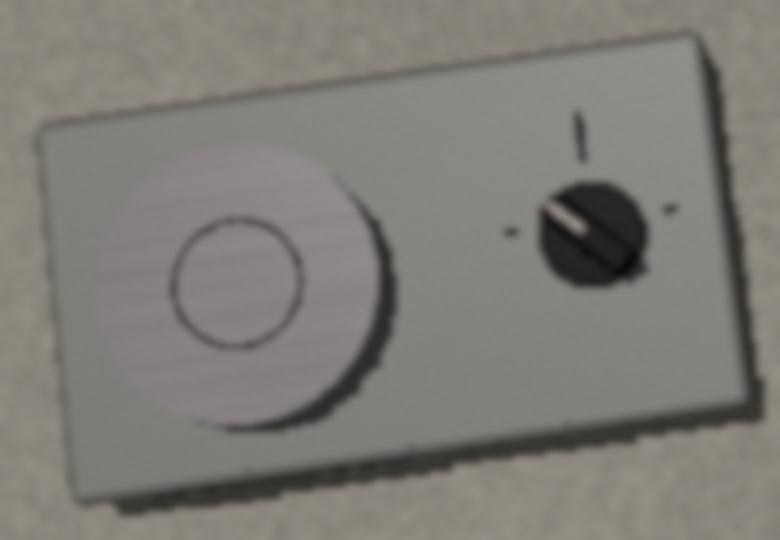

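```bash
cat >> h.py <<'E'
def togo(p,yaw=None):
    """print tool-frame delta (m) & turn to TCP p (mm), tool down with tool-x yaw deg"""
    s=get_state();r=R.from_quat(s["tcp_rot"]);d=r.inv().apply(np.array(p)-s["tool_pos"])/1000
    t=np.zeros(3)
    if yaw is not None:
        a=np.radians(yaw);x=[np.cos(a),np.sin(a),0];z=[0,0,-1];y=np.cross(z,x)
        t=(r.inv()*R.from_matrix(np.array([x,y,z]).T)).as_rotvec()
    print("t",s["t"],"pos",s["tool_pos"].round(1),"w",round(s["width"],1),"F",s["ft_force"].round(1),"d",d.round(4),"rv",t.round(4))
E
python3 - <<'E'
from h import *
try: print(tip_extent())
except Exception as e: print(tip_extent,e)
togo([552.4,112.5,190],50.3)
togo([535.4,261.5,190],50.3)
E
```

```text
22.0 'float' object is not callable
t 0.2 pos [ 133.2 -558.9  252.5] w 85.5 F [ 0.  -0.   0.8] d [ 0.5634 -0.5559  0.0635] rv [-0.0013 -0.0007 -0.6441]
t 0.2 pos [ 133.2 -558.9  252.5] w 85.5 F [ 0.  -0.   0.8] d [ 0.5814 -0.7048  0.0637] rv [-0.0013 -0.0007 -0.6441]
```

Emit:
jog_arm(deltas=[[0.02, -0.02, 0, 0, 0, -0.03], [0.06, -0.06, 0, 0, 0, -0.1], [0.1, -0.1, 0.01, 0, 0, -0.2], [0.14, -0.14, 0.02, 0, 0, -0.3], [0.185, -0.18, 0.03, 0, 0, -0.4], [0.225, -0.225, 0.035, 0, 0, -0.5], [0.27, -0.265, 0.04, 0, 0, -0.57], [0.31, -0.31, 0.045, 0, 0, -0.644]], jaw=0.04)

```text
t: 1.2
tool_pos: [363.9, -184.4, 208.4]
tcp_rot: [0.905, 0.426, 0.0, 0.001]
ft_force: [1.1, -0.1, 0.1]
width: 40.1
```

Run:
```python
from h import *
togo([552.4,112.5,190],50.3)
```

```text
t 1.2 pos [ 363.9 -184.4  208.4] w 40.1 F [ 1.1 -0.1  0.1] d [ 0.3489 -0.044   0.0184] rv [ 0.0014 -0.0002  0.002 ]
```

Emit:
jog_arm(deltas=[[0.055, -0.007, 0.005, 0, 0, 0], [0.11, -0.014, 0.01, 0, 0, 0], [0.165, -0.021, 0.015, 0, 0, 0], [0.22, -0.028, 0.018, 0, 0, 0], [0.275, -0.035, 0.018, 0, 0, 0], [0.32, -0.04, 0.018, 0, 0, 0], [0.349, -0.044, 0.018, 0, 0, 0], [0.349, -0.044, 0.018, 0, 0, 0]])

```text
t: 2.2
tool_pos: [552.6, 112.3, 190.0]
tcp_rot: [0.905, 0.426, -0.0, -0.0]
ft_force: [-0.8, -0.2, 0.1]
width: 39.8
```

Run:
```python
from h import *
d=snapshot("wrist");f=d["frame"][:,:,::-1].copy();cv2.imwrite("pics/w1.png",f)
togo([552.4,112.5,82],50.3)
print(px(d,[552.4,112.5,82]),px(d,[552.4,112.5,56]),px(d,[552.4+22*.639,112.5+22*.769,82]))
```

```text
t 2.25 pos [551.9 111.1 189.8] w 39.9 F [-0.2 -1.1 -0.3] d [ 0.0015 -0.0004  0.1078] rv [-0.0004  0.001   0.0017]
[322.71367251 242.00158956] [322.70642637 230.38205975] [322.85178431 207.9471051 ]
```

View pics/w1.png

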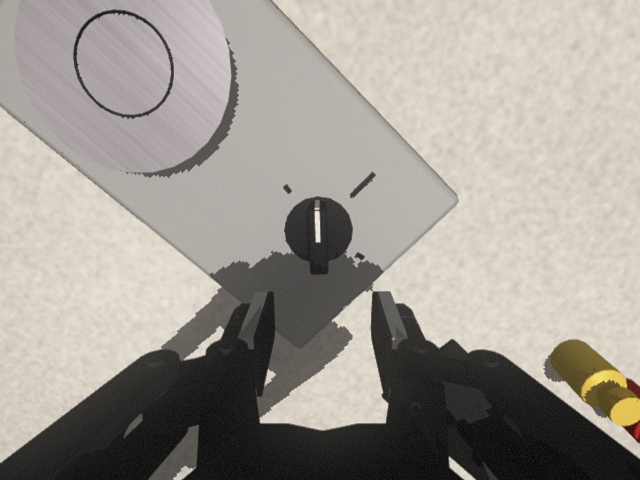

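The wrist view shows the bar straight along the tool x axis, with the disc at about (318,229) and the line at (317,220). The long mark runs (352,195)-(375,174) and the ring centre is at (123,64). I'll refine the positions from these.

Run:
```python
from h import *
d=snapshot("wrist");f=d["frame"].astype(int);g=f.mean(2)
m=np.zeros(g.shape,bool);m[190:262,280:355]=1
mm=(g<62)&m
cv2.imwrite("pics/k2.png",cv2.resize(np.hstack([d["frame"][180:290,270:385,::-1],np.dstack([mm[180:290,270:385]*255]*3).astype(np.uint8)]),None,fx=3.4,fy=3.4,interpolation=0))
w=(f.min(2)>150)&m&(np.abs(np.indices(g.shape)[1]-318)<8)&(np.indices(g.shape)[0]<248)
v,u=np.nonzero(w);P=np.array([ray(d,a,b,82)[:2] for a,b in zip(u,v)])
vx,vy,x0,y0=cv2.fitLine(P.astype(np.float32),2,0,.01,.01).ravel();t=(P-[x0,y0])@[vx,vy]
print("ptr",len(P),np.degrees(np.arctan2(vy,vx)),x0,y0,t.min(),t.max())
m=np.zeros(g.shape,bool);m[168:200,346:380]=1
v,u=np.nonzero((g<110)&m);P=np.array([ray(d,a,b,50)[:2] for a,b in zip(u,v)])
vx,vy,x0,y0=cv2.fitLine(P.astype(np.float32),2,0,.01,.01).ravel();t=(P-[x0,y0])@[vx,vy]
print("mark",len(P),np.degrees(np.arctan2(vy,vx)),x0,y0,t.min(),t.max())
m=np.zeros(g.shape,bool);m[5:122,68:178]=1
v,u=np.nonzero((g<90)&m);P=np.array([ray(d,a,b,78)[:2] for a,b in zip(u,v)])
(cx,cy),r=cv2.minEnclosingCircle(P.astype(np.float32));print("ring",cx,cy,r)
print("disc",ray(d,318.5,229.5,56), "bar side edges",ray(d,308.5,265,82),ray(d,328,265,82))
togo([552.4,112.5,82],50.3)
```

```text
ptr 217 49.039627 560.80383 127.73549 -16.52249271151943 14.713698886396788
mark 153 5.589747 593.1992 119.02324 -11.99650308027727 10.496687881661085
ring 531.5131225585938 262.8061828613281 27.906225204467773
disc [549.73988526 113.67368734  56.        ] bar side edges [534.65648798 105.16356304  82.        ] [544.32053356  97.17773853  82.        ]
t 2.3 pos [551.5 110.4 189.8] w 40.0 F [-1.   0.2  1.1] d [ 0.0024 -0.0006  0.1078] rv [-0.0006  0.0013  0.0005]
```

View pics/k2.png

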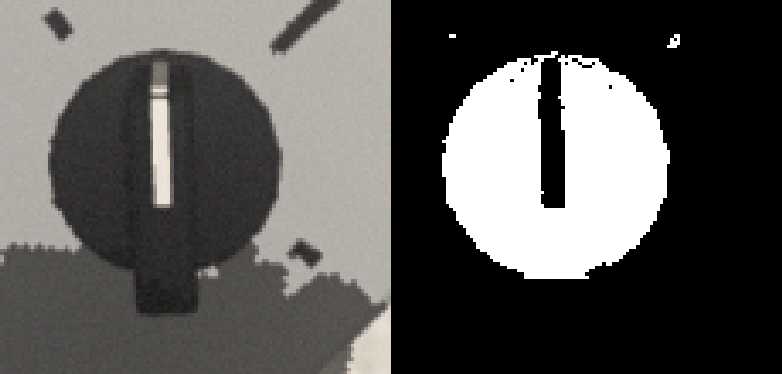

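Emit:
jog_arm(deltas=[[0, -0.0018, 0.02, 0, 0, 0.014], [0, -0.0018, 0.05, 0, 0, 0.014], [0, -0.0018, 0.08, 0, 0, 0.014], [0, -0.0018, 0.098, 0, 0, 0.014], [0, -0.0018, 0.1075, 0, 0, 0.014], [0, -0.0018, 0.1075, 0, 0, 0.014]], jaw=0.04)

```text
t: 3.05
tool_pos: [550.5, 111.4, 82.6]
tcp_rot: [0.908, 0.418, -0.0, -0.0]
ft_force: [0.3, -0.2, -1.0]
width: 40.1
```

Run:
```python
from h import *
d=snapshot("wrist");f=d["frame"][:,:,::-1].copy();cv2.imwrite("pics/w2.png",f)
togo([551,113.5,82],49.5)
```

```text
t 3.1 pos [551.2 111.6  83.4] w 39.9 F [0.8 0.9 0.9] d [ 0.0013 -0.0014  0.0014] rv [ 0.0008 -0.0007 -0.0004]
```

View pics/w2.png

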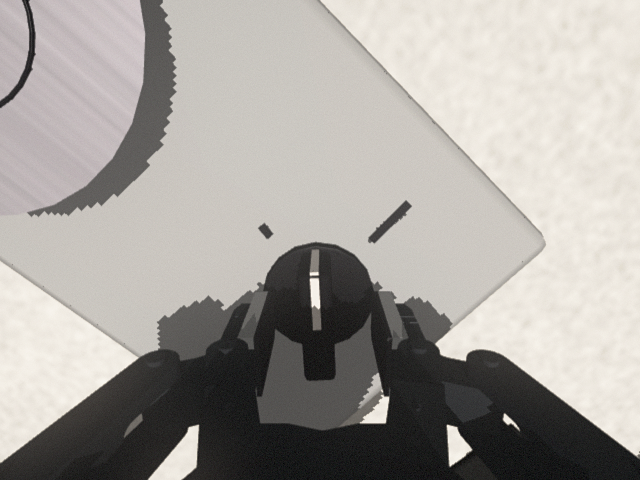

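The bar, at u≈319, is centred between the fingertips at u 266 and 373. Closing.

Emit:
jog_arm(deltas=[[0, 0, 0, 0, 0, 0], [0, 0, 0, 0, 0, 0], [0, 0, 0, 0, 0, 0], [0, 0, 0, 0, 0, 0]], jaw=0.0, force=50)

```text
t: 3.6
tool_pos: [550.0, 113.6, 84.2]
tcp_rot: [0.908, 0.419, 0.0, -0.002]
ft_force: [-4.3, 4.4, 7.2]
width: 10.8
```

Emit:
jog_arm(deltas=[[0, 0, -0.001, 0, 0, 0.08], [0, 0, -0.001, 0, 0, 0.18], [0, 0, -0.001, 0, 0, 0.29], [0, 0, -0.001, 0, 0, 0.4], [0, 0, -0.001, 0, 0, 0.51], [0, 0, -0.001, 0, 0, 0.62], [0, 0, -0.001, 0, 0, 0.71], [0, 0, -0.001, 0, 0, 0.763]])

```text
t: 4.6
tool_pos: [549.6, 114.3, 84.3]
tcp_rot: [0.999, 0.05, -0.001, -0.002]
ft_force: [-2.4, 7.7, 0.9]
width: 11.2
```

Emit:
jog_arm(deltas=[[0, 0, 0, 0, 0, 0], [0, 0, 0, 0, 0, 0]])

```text
t: 4.85
tool_pos: [549.6, 114.3, 84.3]
tcp_rot: [0.999, 0.05, -0.001, -0.002]
ft_force: [-2.9, 7.4, 2.2]
width: 10.8
```

Run:
```python
from h import *
d=snapshot("wrist");f=d["frame"][:,:,::-1].copy();cv2.imwrite("pics/w3.png",f)
s=get_state();print(s["ft_torque"]);togo([551,113.5,82],5.8)
```

```text
[ 1.01600323  0.52247088 -0.02611444]
t 4.9 pos [549.6 114.3  84.3] w 11.1 F [-3.7  7.1  2.1] d [0.0013 0.0009 0.0023] rv [-0.0043  0.0015 -0.0006]
```

View pics/w3.png

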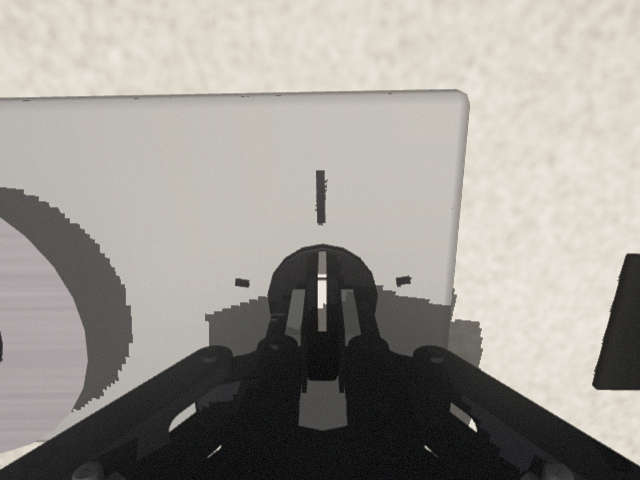

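The pointer line (u≈322) and long mark (u≈321) look collinear. Releasing, rising, then checking.

Emit:
jog_arm(deltas=[[0, 0, 0, 0, 0, 0], [0, 0, 0, 0, 0, 0], [0, 0, 0, 0, 0, 0], [0, 0, -0.02, 0, 0, 0], [0, 0, -0.06, 0, 0, 0], [0, 0, -0.1, 0, 0, 0], [0, 0, -0.106, 0, 0, 0], [0, 0, -0.106, 0, 0, 0]], jaw=0.04)

```text
t: 5.9
tool_pos: [550.7, 111.6, 189.8]
tcp_rot: [0.999, 0.05, 0.0, 0.0]
ft_force: [-1.4, 0.2, -0.5]
width: 40.5
```

Run:
```python
from h import *
d=snapshot("wrist");f=d["frame"].astype(int);g=f.mean(2);cv2.imwrite("pics/w4.png",d["frame"][:,:,::-1])
togo([549.6,114.3,190],5.8)
I=np.indices(g.shape)
def line(m,z):
    v,u=np.nonzero(m);P=np.array([ray(d,a,b,z)[:2] for a,b in zip(u,v)])
    vx,vy,x0,y0=cv2.fitLine(P.astype(np.float32),2,0,.01,.01).ravel();t=(P-[x0,y0])@[vx,vy]
    print(len(P),np.degrees(np.arctan2(vy,vx)),x0,y0,t.min(),t.max())
m=np.zeros(g.shape,bool);m[185:245,305:340]=1
line((f.min(2)>150)&m&cv2.erode(cv2.morphologyEx((g<70).astype(np.uint8),cv2.MORPH_CLOSE,np.ones((25,25))),np.ones((5,5))).astype(bool),82)
m=np.zeros(g.shape,bool);m[130:182,305:340]=1
line((g<110)&m,50)
```

```text
t 5.95 pos [549.9 111.6 188.6] w 39.7 F [-0.5 -0.1 -0.3] d [-0.     -0.0027 -0.0014] rv [-0.0001  0.0019 -0.0007]
132 5.5548344 561.114 115.19008 -10.510566619205758 11.442259001571152
146 6.478395 593.4224 119.1332 -9.592175981797967 9.896975764032655
```

View pics/w4.png

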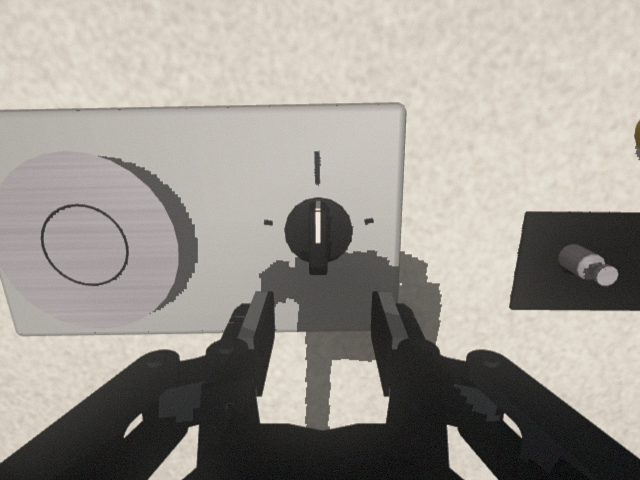

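The pointer reads 5.6° against 6.5° for the mark, so it points at the long mark (319,168). It stayed put after release and the gripper is clear. Now the weight.

Run:
```python
from h import *
togo([533,-183.5,180],90)
```

```text
t 5.95 pos [549.9 111.6 188.6] w 39.7 F [-0.5 -0.1 -0.3] d [-0.0464  0.2919  0.0087] rv [-0.0015  0.0015 -1.4703]
```

Emit:
jog_arm(deltas=[[-0.005, 0.02, 0, 0, 0, -0.12], [-0.01, 0.06, 0, 0, 0, -0.29], [-0.015, 0.1, 0, 0, 0, -0.46], [-0.02, 0.14, 0, 0, 0, -0.63], [-0.025, 0.18, 0, 0, 0, -0.8], [-0.032, 0.22, 0, 0, 0, -0.97], [-0.04, 0.26, 0.005, 0, 0, -1.14], [-0.046, 0.292, 0.01, 0, 0, -1.3]], jaw=0.075)

```text
t: 6.95
tool_pos: [532.7, -184.4, 177.3]
tcp_rot: [0.763, 0.646, -0.001, -0.002]
ft_force: [0.6, 0.5, -0.1]
width: 75.1
```

Emit:
jog_arm(deltas=[[0, 0, 0, 0, 0, -0.12], [0, 0, 0, 0, 0, -0.17], [0, 0, 0, 0, 0, -0.17]])

```text
t: 7.32
tool_pos: [533.0, -183.0, 177.5]
tcp_rot: [0.707, 0.707, -0.001, -0.002]
ft_force: [0.6, 0.8, -0.1]
width: 75.0
```

Run:
```python
from h import *
d=snapshot("wrist");cv2.imwrite("pics/w5.png",d["frame"][:,:,::-1])
togo([533,-183.5,40],90)
print(px(d,[533,-183.5,78]),px(d,[533,-183.5,52]))
```

```text
t 7.375 pos [ 533.2 -182.9  177.9] w 75.2 F [0.4 0.4 1. ] d [-0.0008  0.0002  0.1379] rv [-0.0031 -0.0016 -0.0011]
[324.80718864 248.46231275] [324.73540239 235.95372899]
```

View pics/w5.png

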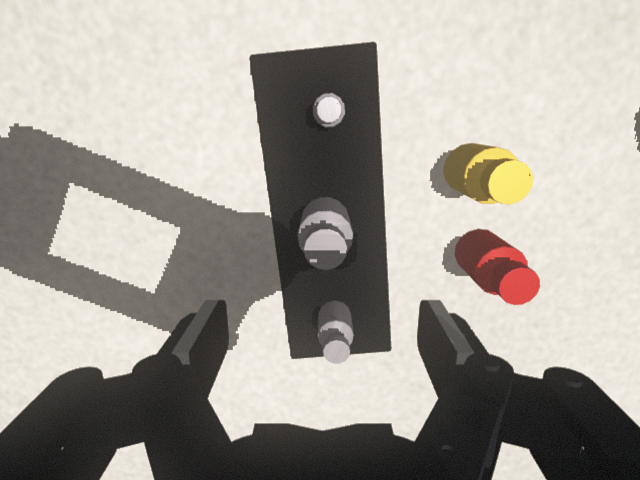

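The head at (325,249) matches the prediction of (324.8,248.5), and the medium (336,350) and small (329,110) weights are clear of the fingers. Descending.

Emit:
jog_arm(deltas=[[0, 0, 0.02, 0, 0, 0], [0, 0, 0.05, 0, 0, 0], [0, 0, 0.085, 0, 0, 0], [0, 0, 0.115, 0, 0, 0], [0, 0, 0.132, 0, 0, 0], [0, 0, 0.1375, 0, 0, 0], [0, 0, 0.1375, 0, 0, 0]])

```text
t: 8.25
tool_pos: [534.7, -183.5, 42.6]
tcp_rot: [0.707, 0.707, 0.0, 0.0]
ft_force: [0.0, 0.6, 0.6]
width: 75.0
```

Emit:
jog_arm(deltas=[[0, 0, 0, 0, 0, 0], [0, 0, 0, 0, 0, 0], [0, 0, 0, 0, 0, 0], [0, 0, 0, 0, 0, 0]], jaw=0.0, force=40)

```text
t: 8.75
tool_pos: [534.9, -183.8, 43.6]
tcp_rot: [0.707, 0.707, 0.0, 0.001]
ft_force: [-1.8, 0.6, 6.0]
width: 36.5
```

Run:
```python
from h import *
d=snapshot("wrist");cv2.imwrite("pics/w6.png",d["frame"][:,:,::-1])
togo([533,-183.5,40],90)
```

```text
t 8.8 pos [ 534.9 -183.8   43.6] w 37.1 F [-2.5  0.3  6.3] d [ 0.0003 -0.0019  0.0036] rv [0.0013 0.001  0.0001]
```

View pics/w6.png

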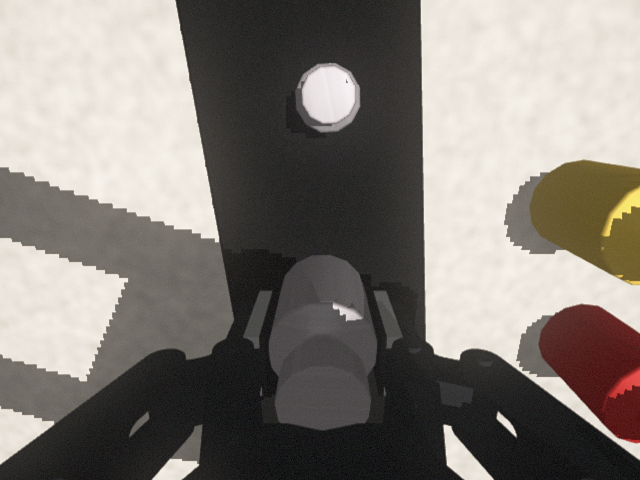

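Run:
```python
from h import *
d=snapshot("wrist")
for u,v in((323,398),(323,394)):print(ray(d,u,v,78))
togo([533,-183.5,40],90)
```

```text
[ 533.93222183 -181.36082114   78.        ]
[ 533.93112659 -180.04691635   78.        ]
t 8.85 pos [ 534.9 -183.8   43.6] w 36.7 F [-2.1 -0.7  5.1] d [ 0.0003 -0.0019  0.0036] rv [0.0013 0.001  0.0001]
```

Emit:
jog_arm(deltas=[[0, 0, -0.005, 0, 0, 0], [0, 0, -0.02, 0, 0, 0], [0, 0, -0.05, 0, 0, 0], [0, 0, -0.085, 0, 0, 0], [0, 0, -0.11, 0, 0, 0], [0, 0, -0.12, 0, 0, 0], [0, 0, -0.12, 0, 0, 0]])

```text
t: 9.72
tool_pos: [534.4, -183.4, 162.7]
tcp_rot: [0.707, 0.707, 0.0, 0.0]
ft_force: [-0.7, 0.5, -5.2]
width: 36.8
```

Run:
```python
from h import *
d=snapshot("wrist");cv2.imwrite("pics/w7.png",d["frame"][:,:,::-1])
togo([533,262.8,165],90)
```

```text
t 9.775 pos [ 533.7 -183.   161.6] w 36.9 F [-0.5  0.5 -5.5] d [ 0.4458 -0.0007 -0.0031] rv [-0.0012 -0.0006 -0.    ]
```

View pics/w7.png

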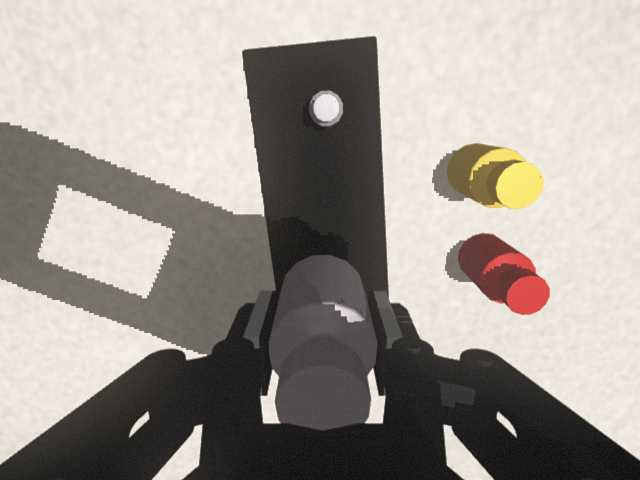

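Emit:
jog_arm(deltas=[[0.015, 0, 0, 0, 0, 0], [0.05, 0, 0, 0, 0, 0], [0.1, 0, 0, 0, 0, 0], [0.155, 0, 0, 0, 0, 0], [0.21, 0, 0, 0, 0, 0], [0.265, 0, 0, 0, 0, 0], [0.32, 0, 0, 0, 0, 0], [0.37, 0, 0, 0, 0, 0]])

```text
t: 10.78
tool_pos: [532.5, 189.3, 160.9]
tcp_rot: [0.707, 0.707, -0.001, -0.001]
ft_force: [1.0, -0.5, -6.1]
width: 36.8
```

Emit:
jog_arm(deltas=[[0.04, 0, 0.005, 0, 0, 0], [0.065, 0, 0.01, 0, 0, 0], [0.075, 0, 0.015, 0, 0, 0], [0.075, 0, 0.015, 0, 0, 0], [0.075, 0, 0.015, 0, 0, 0]])

```text
t: 11.4
tool_pos: [534.2, 260.6, 147.0]
tcp_rot: [0.707, 0.707, -0.001, 0.0]
ft_force: [0.1, 0.5, -5.0]
width: 36.7
```

Run:
```python
from h import *
d=snapshot("wrist");cv2.imwrite("pics/w8.png",d["frame"][:,:,::-1])
d=snapshot("scene");cv2.imwrite("pics/s8.png",cv2.resize(d["frame"][50:250,200:400,::-1],None,fx=3,fy=3,interpolation=2))
d=snapshot("top");cv2.imwrite("pics/t8.png",cv2.resize(d["frame"][220:380,80:280,::-1],None,fx=3,fy=3,interpolation=2))
togo([533,262.8,150],90)
```

```text
t 11.55 pos [534.7 260.6 147.6] w 36.6 F [ 0.4  0.3 -5.3] d [ 0.0021 -0.0017 -0.0024] rv [ 0.0004  0.0001 -0.0015]
```

View pics/w8.png

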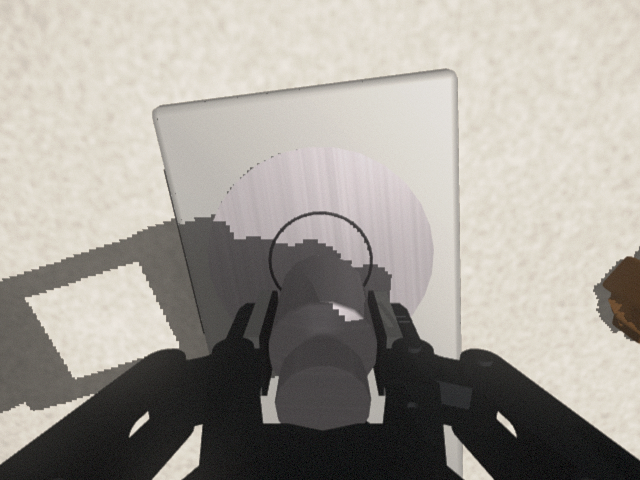

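View pics/s8.png

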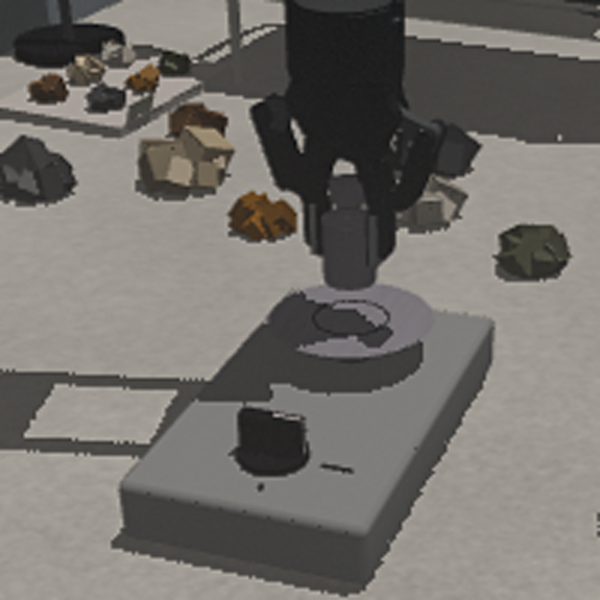

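Run:
```python
from h import *
d=snapshot("wrist");g=d["frame"].astype(int).mean(2)
cv2.imwrite("pics/w8c.png",cv2.resize(d["frame"][200:340,250:400,::-1],None,fx=5,fy=4,interpolation=2))
s=get_state();z=s["tool_pos"][2]-37.6;print(z)
L=ray(d,269.5,256,78);Rr=ray(d,372.5,256,78);T=ray(d,321,212.5,78);print("ring",L,Rr,T,"c",(L+Rr)[0]/2,T[1]-27)
for v in(254,255,256):
    P=ray(d,322,v,z);print("wt",P[0],P[1]-19)
print(ray(d,270,340,z+46),ray(d,377,340,z+46))
d=snapshot("top")
c=lambda x,y:((x+.5)/4+90-.5,(y+.5)/4+235-.5)
print("top ring",ray(d,*c(236.5,283),78))
```

```text
110.06380314974538
ring [505.50103438 266.08330008  78.        ] [560.21536995 266.01544725  78.        ] [532.91350333 289.78419771  78.        ] c 532.8582021645693 262.78419770547595
wt 533.4422360936904 259.7958486828572
wt 533.4415048665875 259.32695150368886
wt 533.4407724234434 258.85727454175606
[515.95807538 264.71618844 156.06380315] [551.98825347 264.67087774 156.06380315]
top ring [534.75066119 262.41914816  78.        ]
```

View pics/w8c.png

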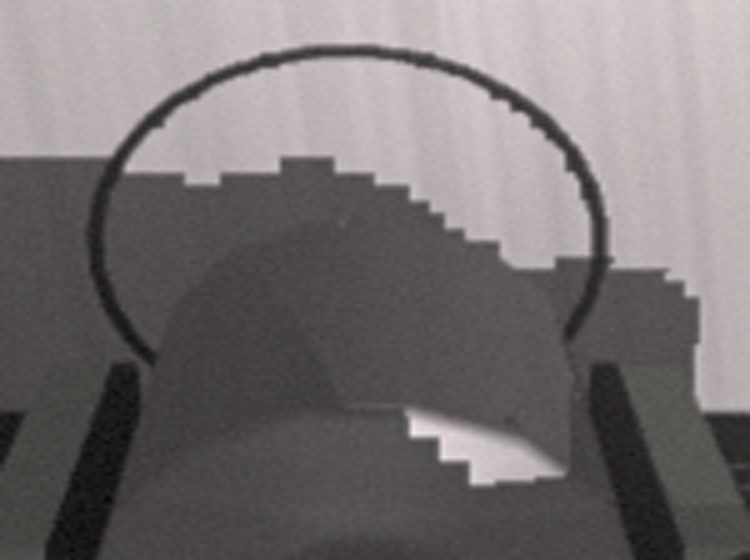

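View pics/t8.png

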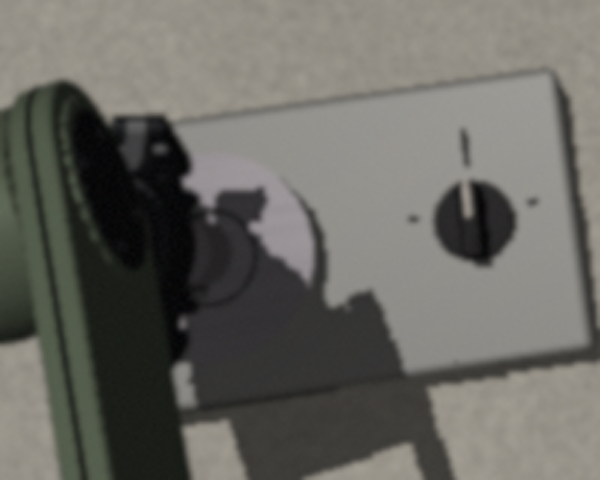

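The ring centre is at about (533,263) and the held weight at about (533.5,259.4). I'll shift +3.5 mm in tool x and -0.6 mm in tool y, then lower slowly until the pan carries the load.

Emit:
jog_arm(deltas=[[0.0015, -0.0003, 0.003, 0, 0, 0], [0.0035, -0.0006, 0.008, 0, 0, 0], [0.0035, -0.0006, 0.014, 0, 0, 0], [0.0035, -0.0006, 0.02, 0, 0, 0], [0.0035, -0.0006, 0.024, 0, 0, 0], [0.0035, -0.0006, 0.026, 0, 0, 0], [0.0035, -0.0006, 0.026, 0, 0, 0], [0.0035, -0.0006, 0.026, 0, 0, 0]])

```text
t: 12.65
tool_pos: [533.9, 265.2, 121.6]
tcp_rot: [0.707, 0.707, 0.0, 0.0]
ft_force: [0.3, -0.1, -4.8]
width: 36.6
```

Run:
```python
from h import *
d=snapshot("wrist");cv2.imwrite("pics/w9.png",d["frame"][:,:,::-1])
s=get_state();z=s["tool_pos"][2]-37.6
togo([533,263,110],90)
d=snapshot("scene");cv2.imwrite("pics/s9.png",cv2.resize(d["frame"][90:210,250:380,::-1],None,fx=5,fy=5,interpolation=2))
```

```text
t 12.7 pos [533.9 265.2 121.6] w 36.6 F [-0.7  0.3 -5.2] d [-0.0022 -0.0009  0.0116] rv [ 0.0006 -0.0002 -0.    ]
```

View pics/w9.png

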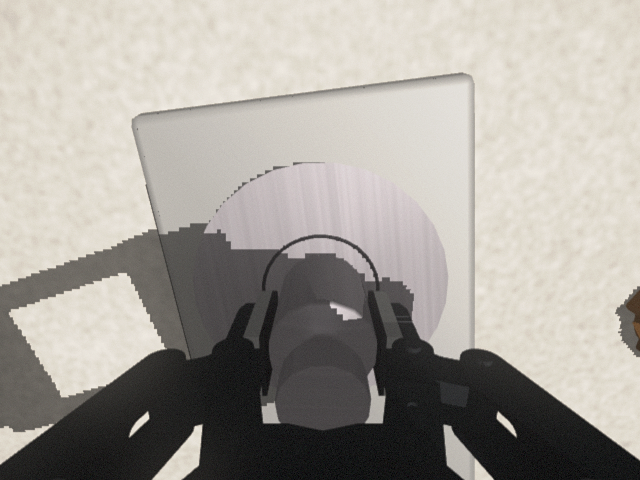

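View pics/s9.png

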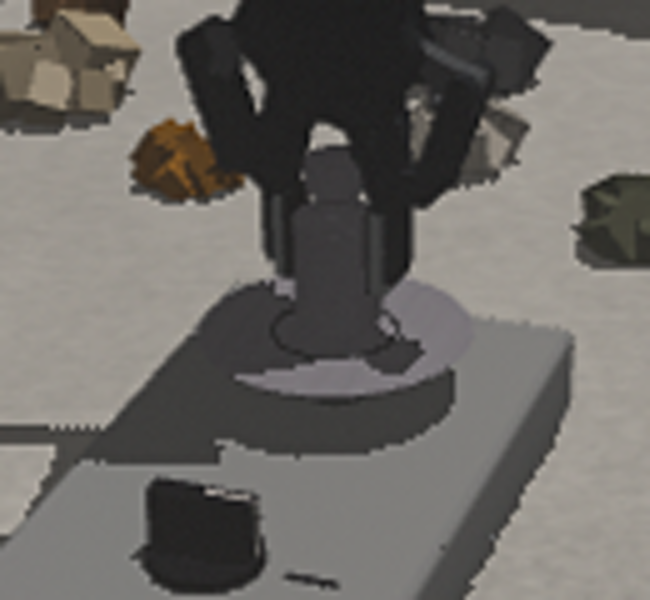

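Run:
```python
from h import *
d=snapshot("wrist");s=get_state();z=s["tool_pos"][2]-37.6;print(z)
cv2.imwrite("pics/w9c.png",cv2.resize(d["frame"][225:325,250:395,::-1],None,fx=5,fy=5,interpolation=2))
T=ray(d,321,236,78);L=ray(d,263,283,78);Rr=ray(d,379,283,78);print(L,Rr,"ring",(L+Rr)[0]/2,T[1]-27)
for v in(253,254,255): P=ray(d,322,v,z);print(P[0],P[1]-19)
```

```text
83.98599397867599
[504.98197915 266.68622693  78.        ] [559.40835821 266.69662069  78.        ] ring 532.1951686828115 262.7757024318457
532.6688487162213 264.7832855797702
532.6688319912721 264.3149046165515
532.6688152385581 263.8457461024254
```

View pics/w9c.png

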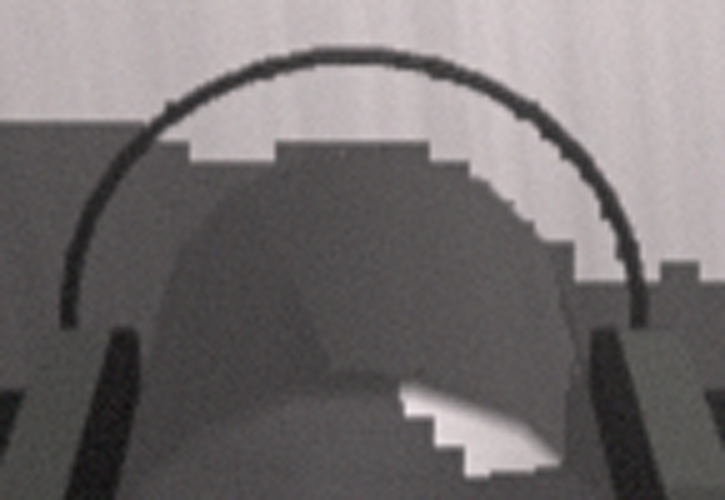

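Emit:
jog_arm(deltas=[[-0.001, -0.0003, 0.001, 0, 0, 0], [-0.001, -0.0003, 0.0025, 0, 0, 0], [-0.001, -0.0003, 0.004, 0, 0, 0], [-0.001, -0.0003, 0.0055, 0, 0, 0], [-0.001, -0.0003, 0.007, 0, 0, 0], [-0.001, -0.0003, 0.008, 0, 0, 0], [-0.001, -0.0003, 0.008, 0, 0, 0], [-0.001, -0.0003, 0.008, 0, 0, 0]])

```text
t: 13.8
tool_pos: [533.4, 264.1, 113.5]
tcp_rot: [0.707, 0.707, -0.0, 0.0]
ft_force: [-0.3, -0.4, -3.0]
width: 36.4
```

Emit:
jog_arm(deltas=[[0, 0, 0.001, 0, 0, 0], [0, 0, 0.002, 0, 0, 0], [0, 0, 0.003, 0, 0, 0], [0, 0, 0.003, 0, 0, 0], [0, 0, 0.003, 0, 0, 0]])

```text
t: 14.42
tool_pos: [533.4, 264.2, 110.5]
tcp_rot: [0.707, 0.707, 0.0, 0.0]
ft_force: [-2.4, -1.0, 0.5]
width: 36.9
```

The load has transferred (fz ≈ 0). Opening slowly.

Emit:
jog_arm(deltas=[[0, 0, 0, 0, 0, 0], [0, 0, 0, 0, 0, 0], [0, 0, 0, 0, 0, 0]], jaw=0.042)

```text
t: 14.8
tool_pos: [533.9, 264.3, 110.7]
tcp_rot: [0.707, 0.707, 0.001, 0.0]
ft_force: [0.8, 0.7, 0.9]
width: 42.3
```

Emit:
jog_arm(deltas=[[0, 0, 0, 0, 0, 0], [0, 0, 0, 0, 0, 0], [0, 0, 0, 0, 0, 0]], jaw=0.07)

```text
t: 15.18
tool_pos: [533.4, 264.1, 110.3]
tcp_rot: [0.707, 0.707, 0.0, 0.0]
ft_force: [-0.1, -0.4, 0.5]
width: 70.0
```

Run:
```python
from h import *
d=snapshot("wrist");cv2.imwrite("pics/w10.png",d["frame"][:,:,::-1])
togo([533,263,110],90)
```

```text
t 15.225 pos [533.4 264.1 110.3] w 69.8 F [0.3 0.2 0.4] d [-0.0011 -0.0004  0.0003] rv [-0.      0.     -0.0001]
```

View pics/w10.png

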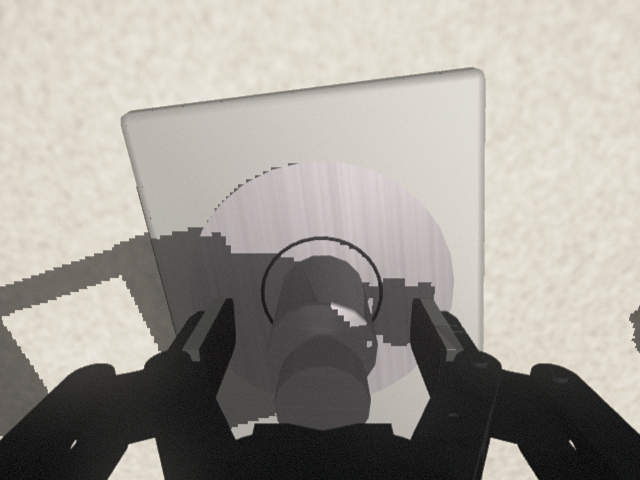

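The weight stands free inside the ring, and both fingers are clear. Rising straight up and then backing off to check.

Emit:
jog_arm(deltas=[[0, 0, -0.01, 0, 0, 0], [0, 0, -0.035, 0, 0, 0], [0, 0, -0.07, 0, 0, 0], [0, 0, -0.11, 0, 0, 0], [-0.02, 0, -0.15, 0, 0, 0], [-0.05, 0, -0.16, 0, 0, 0], [-0.06, 0, -0.16, 0, 0, 0], [-0.06, 0, -0.16, 0, 0, 0]])

```text
t: 16.23
tool_pos: [532.9, 203.8, 269.7]
tcp_rot: [0.708, 0.707, -0.0, -0.001]
ft_force: [-0.1, 0.0, -0.3]
width: 70.0
```

Run:
```python
from h import *
d=snapshot("wrist");cv2.imwrite("pics/w11.png",d["frame"][:,:,::-1])
d=snapshot("scene");cv2.imwrite("pics/s11.png",cv2.resize(d["frame"][120:250,220:400,::-1],None,fx=4,fy=4,interpolation=2));cv2.imwrite("pics/s11f.png",d["frame"][:,:,::-1])
togo([533,263,110],90)
```

```text
t 16.325 pos [532.7 204.6 269.1] w 69.7 F [ 0.3  0.9 -0.5] d [0.0584 0.0007 0.1591] rv [-0.0022 -0.0002  0.0002]
```

View pics/w11.png

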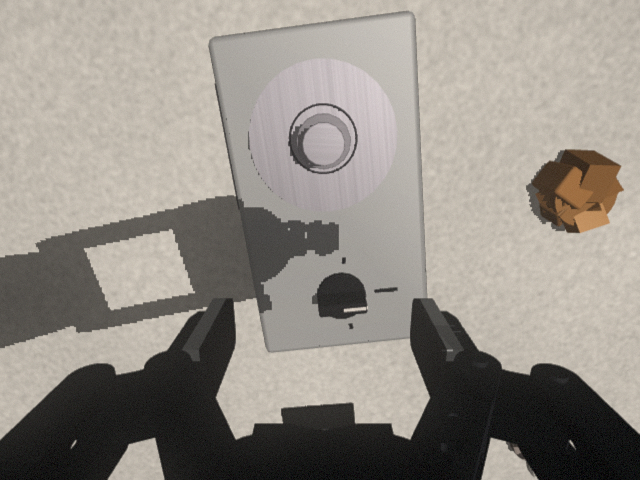

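View pics/s11.png

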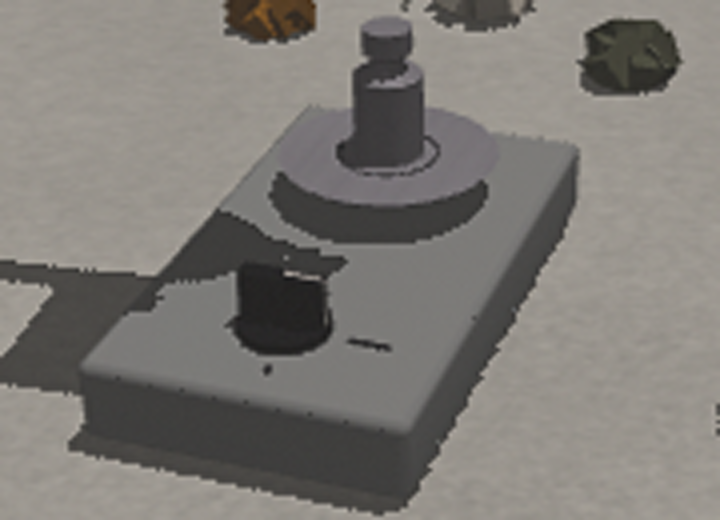

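Run:
```python
from h import *
d=snapshot("wrist")
cv2.imwrite("pics/w11c.png",cv2.resize(d["frame"][90:190,270:375,::-1],None,fx=6,fy=6,interpolation=2))
T=ray(d,323,104,72.6);B=ray(d,323,173,72.6);L=ray(d,289,138,72.6);Q=ray(d,357,138,72.6);print("ring",(L+Q)/2,(T+B)/2)
for z,a in((144.6-0,((302,144.5),(344.5,144.5),(323,123),(323,166))),):
    p=[ray(d,*q,z) for q in a];print("head",(p[0]+p[1])/2,(p[2]+p[3])/2,(p[1]-p[0])[0])
```

```text
ring [531.55744848 264.5759512   72.6       ] [531.56467478 263.47983391  72.6       ]
head [531.80550087 264.13532607 144.6       ] [531.650988  263.9207125 144.6      ] 26.62240080291133
```

View pics/w11c.png

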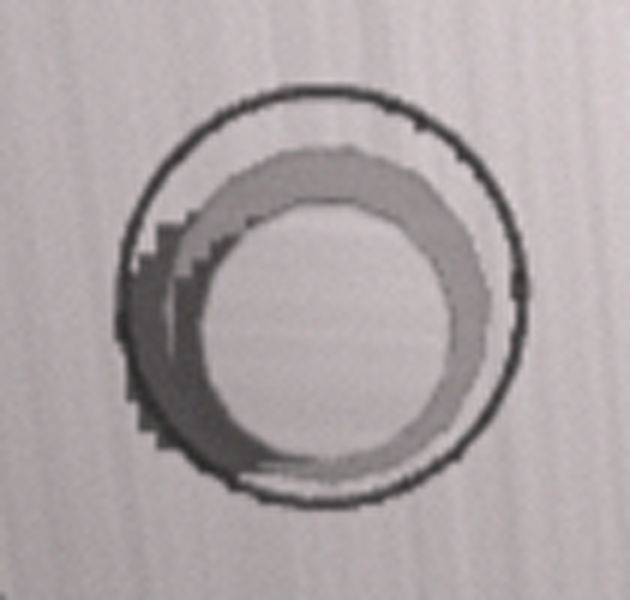

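View pics/s11f.png

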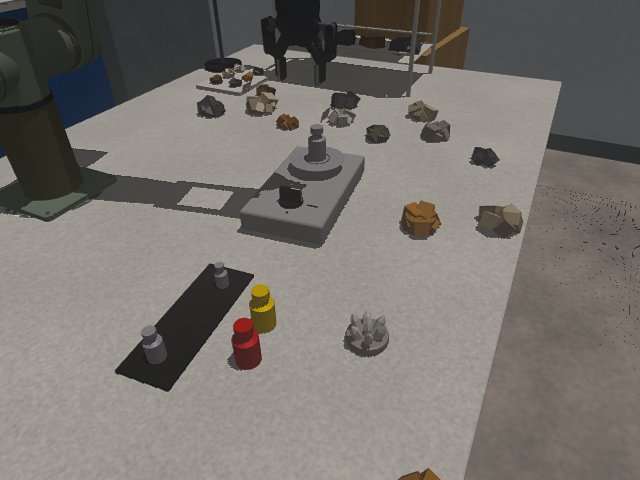

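Run:
```python
from h import *
d=snapshot("wrist")
a,b=ray(d,344,311.5,82),ray(d,367,309.5,82);m,n=ray(d,375,291,50),ray(d,397,289.5,50)
for p,q in((a,b),(m,n)):v=q-p;print(p,q,np.degrees(np.arctan2(v[1],v[0])))
print(get_state()["joint_velocities"].round(3))
job_done()
```

```text
[550.70380062 113.73718912  82.        ] [571.33964271 115.7913531   82.        ] 5.684695502185996
[582.52992697 118.83461487  50.        ] [603.90887136 120.48445942  50.        ] 4.412853202079533
[ 0.003  0.001 -0.005 -0.002  0.001 -0.   ]
the job is handed in; nothing more can be done
```

I turned the selector clockwise by about 44° with the pan empty and let go. I then picked the largest grey weight off the pad, lowered it onto the pan until the pan carried the load, and released it. The job is handed in after about 16 s of the 51 s allowed.

- **Selector:** two wrist views put the pointer line within about 1° of the long mark. One read 5.6° against 6.5° for the mark, the other 5.7° against 4.4°. The sign differs, so this is at the measurement noise.
- **Weight:** it stands upright with its head about 0.5 mm from the ring centre. The scene view agrees.
- **Everything else:** the last scene view shows the other two weights and the minerals where they were. The gripper is clear of everything.
- **Disagreement:** the top camera placed the selector about 3 mm off from the wrist camera. I used the wrist value, which the position of the gripper on the bar confirmed.

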